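Feed a slide holder under the microscope lens and clamp it

ROBOT

A 7-joint arm with a two-finger parallel gripper is mounted at the origin on the work surface. World frame = base frame: x ahead of the robot, y to its left, z up, the work surface at z = 0. Lengths are in m, angles in rad, forces in N, time in s.
With the tool pointing down it reaches from about 0.35 to 0.9 m from the base axis. Payload 8.1 kg.
Tool frame: the origin (TCP) lies midway between the tips of the shut fingers; the grasp point (between the pads) lies 19 mm behind it; x points along the fingers, z is the direction in which the jaws open and shut, and the axes are right-handed (so a half turn about x gives the same grasp; the last joint's range is limited). The gripper opens to 92 mm and grips with 3 to 60 N. Pads are 19 mm wide; open, the fingers measure 130 mm over their backs; the gripper's body (75 mm by 190 mm) begins 47 mm behind the grasp point.
Start: joints at [1.025, 0.434, 0.025, 1.573, -0.012, 1.134, -0.075], TCP at [0.268, -0.565, 0.227] pointing down, gripper open.
Joint ranges: [-2.62, 2.62], [-0.44, 2.09], [-1.27, 1.32], [0.08, 2.57], [-1.32, 4.46], [0.12, 2], [-2.74, 2.74]. Speed limits (rad/s): [2.22, 2.22, 3.01, 3.01, 3.14, 3.14, 3.14].

INTERFACE

Orientations are given as [roll, pitch, yaw] about the fixed x, y, z axes, in that order (R = Rz(yaw) Ry(pitch) Rx(roll)).
In Python, from cell import bot gives the robot as it stands. The module is installed in compiled form; this text tells all that it offers.
- The arm moves only by the tool drive_tool, never from a script. Its argument "rows" is one flat list of numbers, 7 for each row, row after row: the turn, a rotation vector about the tool's x, y, z in degrees, then the shift along the tool's x, y, z in cm, then the opening, from 0 (shut) to 1 (fully open). In form: [rx, ry, rz, x, y, z, jaw, rx, ry, rz, x, y, z, jaw, ...]. A call has 1 to 12 rows; each row is the pose to reach, as a shift and turn from the pose measured when the call began, along the tool's axes at that moment; what a row does not reach only later rows make up. A row lasts 1/12 s, in which the tool goes at most 41.7 mm and 7.16 degrees, less where a joint would pass 70% of its speed; a pose out of reach is approached as far as the arm can. A call with a gripper value outside its range is refused whole. The fingers move at their own pace and stop on an object; the grip force is fixed at half the most. Time passes only in rows, so rows that repeat a pose let the fingers close. It gives the time, the measured TCP pose, the force and the opening at its end, in the units of the state.
- bot.read_state(): the state, without advancing time (a new reading comes with each control period).
- bot.grab_frame(name): name is "scene" or "side" or "wrist"; returns a dict with "frame" (480x640x3 uint8, red, green, blue), "fx", "fy", "cx", "cy" (pixels), "k1" (the pictures are not rectified: a ray, as slopes to the right and down, at radius r is drawn at 1 + k1 r^2 times it, then the intrinsics apply), "R" (3x3) and "t" (3): a world point X has camera coordinates R X + t; the wrist camera has in their place "tool_from_camera" (4x4, takes a point from camera to tool coordinates, whose origin is the TCP and whose axes are the tool frame's). Camera axes: x right, y down, z forward; pixel columns grow to the right and rows downward; lengths in m; the calibration is good to about 2 mm. A picture is of the moment at which its call begins: read the wrist's pose just before it. There is no depth.
- bot.close_job(): hands the job in, once; it reports no verdict.
The state is a dict: "time": time; "qpos": joint angles; "joint_velocities": joint speeds; "joint_torque": joint torques, N m; "tcp_pos": TCP position; "eef_rot": TCP orientation; "ft_force": force on the tool from outside, world axes, zero at the start; "torque": the same for the moment, N m; "opening": finger opening in m.
Only numpy, scipy, OpenCV 4.12 (cv2) and the standard library are available. Lean on these libraries where they do the work, as an engineer would, in place of code of your own. Each camera call takes 0.05 s, during which the arm holds its last target.

TASK

Slide the aluminium slide holder along the fence of the microscope's stage, under the lens, until it is fully home against the end stop. Then push the clamp jaw shut until it presses the holder firmly against the fence, and leave holder and jaw like that. Work gently, as glass slides crack under a hard shove; do not bump the lenses, and leave the other things on the bench where they are.

Things in the scene. Friction and masses are not known exactly. Their poses are not given: they have to be found in the camera images.
- microscope: White compound microscope fixed to the bench. Origin on the bench, straight below the lens axis; x is the feeding direction (roughly away from the robot), y points to the white limb (x -28..28, y 90..140, 335 mm tall), z up.
- stage (a point): Middle of the open loading wing of the black flat stage, on its top, at microscope x -120, y -20, z 140 mm; microscope axes. The stage spans microscope x -185..55, y -90..50 mm, all at z = 140 mm.
- fence (a point): Near end of the straight steel fence, on its guiding face, at stage height: microscope (-175, 20, 140) mm; microscope axes. The fence runs 215 mm along x, is 10 mm high and 12 mm thick (y 20..32).
- cheek (a point): Short steel cheek facing the fence, 10 mm high: the middle of its inner face, at microscope (6, -25, 140) mm. It spans x -20..32, with an outward flared lead-in back to x = -35, and leaves a 45 mm wide gap to the fence under the lens.
- head (a point): Middle of the underside of the microscope's overhanging head, at microscope (0, 57, 222) mm; microscope axes. Arm and head cover microscope x -28..28, y -43..140 from z = 222 to 357 mm; one eyepiece tube slopes up from there to y = -125, z = 400.
- lenses: The revolving nosepiece with its lenses, fixed to the microscope; same origin and axes as the microscope. The working lens hangs straight down on the z axis, radius 12 mm, its tip at z = 155.5 mm, 15.5 mm above the stage; the nosepiece disc, radius 33 mm about (0, 16), is at z 207..222 mm. Not to be bumped.
- stop: Steel end stop block 12 x 34 x 10 mm, fixed on the stage just under or beyond the lens on the line y = 0; where it stands along x differs from time to time. Origin at the centre of its underside, axes as the microscope's.
- stop_face (a point): Centre of the stop's face that looks to the microscope's -x, 5 mm above the stage; the holder's front end must come to rest against it. Axes as the microscope's.
- holder: Loose aluminium slide holder with a glass slide on it: flat plate 80 (x) x 40 (y) x 9 mm, with an upright push tab across its rear (-x) end, 8 mm thick, 40 mm wide, top 25 mm above the underside. Origin at the centre of the plate's underside, x towards the front end. It starts on the loading wing, away from the fence and a little askew. 100 to 200 g.
- holder_front (a point): Centre of the holder's front (+x) end face, 40 mm ahead of its origin, 5 mm above the underside.
- jaw (a joint): Sliding clamp jaw on the stage facing the fence; it slides across the stage, along the microscope's y, stiffly (about 3 N), and stays where it is left, keeping its pressure. Value in m: the clear opening between jaw face and fence is 34 mm + value; 0.006 when shut on the 40 mm holder, larger when open (up to 0.045).
- jaw_pad (a point): The jaw's contact plate, 12 mm wide in x at the microscope's x = -46 mm. Origin at stage height in the middle of its face that looks to the fence (+y); axes as the microscope's. The jaw's block behind it covers x -18..6, y -26..0 mm from this origin, 12 mm high.
- jaw_knob (a point): On the axis of the jaw's upright knob, a pin 12 mm in diameter that reaches from 12 to 38 mm above the stage; the point is 26 mm above the stage, at x -12, y -14 mm from the jaw pad's origin.
- oil: Bystander: small amber glass bottle, 38 mm diameter, 75 mm tall; origin at its foot.
- slide_box: Bystander: grey plastic slide box 100 x 85 x 32 mm; origin at the centre of its underside.
- dishes: Bystander: pair of clear Petri dishes stacked, 90 mm diameter, 30 mm tall; origin at the centre of the underside.
- beaker: Bystander: glass beaker, 64 mm diameter, 85 mm tall; origin at the centre of the underside.

How it is judged:
By the outcome, as a careful person would: the job done as asked, in the order asked, and still so for the second after the job is handed in, with the robot touching nothing.
It also fails if it takes over 48 s, if anything falls off the work surface, if the arm or the gripper's body presses on something with over 40 N, if the wrist force passes 120 N, or if a joint passes its speed limit or range.

## Working session

There is one attempt and no reset: what is moved stays moved. The work goes in short steps, Python scripts to look and compute and a tool call to move; the robot and the scene stay as the last step left them, time stands still between calls to the robot, and variables do not carry over. Pictures are saved under pics/ and viewed, and the job is handed in when it is done.

Besides the shell and the picture viewer there is one more tool, called after "Emit:" as name(argument=value, ...), one argument or row to a line, values as JSON. drive_tool: Moves the arm, as the interface text tells. Its arguments: {"type":"object","properties":{"rows":{"type":"array","items":{"type":"number"}}},"required":["rows"]}

```bash
mkdir -p pics
python3 - <<'E'
from cell import bot
import cv2,pickle
s=bot.read_state(); print(s)
d={}
for n in ("scene","side","wrist"):
    f=bot.grab_frame(n); d[n]=f
    cv2.imwrite(f"pics/{n}0.png",f["frame"][:,:,::-1])
    print(n,{k:v for k,v in f.items() if k!="frame"})
pickle.dump((s,d),open("f0.pkl","wb"))
E
```

```text
{'time': 0.0, 'qpos': array([ 1.02542607,  0.4352354 ,  0.02498504,  1.57410688, -0.01160939,
        1.13399697, -0.07508671]), 'joint_velocities': array([-2.73412371e-04,  7.61015746e-04,  8.51657596e-04, -1.69776683e-03,
       -1.29495720e-03,  9.06494300e-05,  7.29903340e-04]), 'joint_torque': array([-2.07165313e-04, -6.67854810e+01,  9.84900780e-01, -3.14470768e+01,
       -6.06294698e-02,  4.28700924e-02,  1.81501996e-04]), 'tcp_pos': array([ 0.26749967, -0.5642884 ,  0.22593361]), 'eef_rot': array([-3.05281702,  1.56919492,  2.10227067]), 'ft_force': array([0.08178709, 0.12424089, 0.5701714 ]), 'torque': array([ 0.00031523, -0.00940352, -0.02623657]), 'opening': 0.09134983998671045}
scene {'fx': 454.7734284376052, 'fy': 454.7734284376052, 'cx': 320.6699563040057, 'cy': 229.11007445400026, 'k1': -0.0302933822269149, 'R': array([[ 0.21139351, -0.97738723,  0.00519577],
       [-0.92150315, -0.20107299, -0.33226735],
       [ 0.32579859,  0.06545124, -0.94317094]]), 't': array([-0.13948281,  0.62733762,  1.02468274])}
side {'fx': 552.5518661514654, 'fy': 552.5518661514654, 'cx': 312.4293790169513, 'cy': 240.5921452606739, 'k1': -0.05041865264093294, 'R': array([[ 0.20001489,  0.97974329,  0.00985517],
       [ 0.88840256, -0.17710744, -0.42352549],
       [-0.41320083,  0.09346676, -0.90583058]]), 't': array([-0.14238637, -0.46888342,  1.41212622])}
wrist {'fx': 382.1331890676169, 'fy': 382.1331890676169, 'cx': 311.4535046938738, 'cy': 235.0647080942188, 'k1': -0.0018828159798884435, 'tool_from_camera': array([[-8.46959618e-05, -2.50906518e-01,  9.68011318e-01,
        -1.58927186e-01],
       [-7.99779014e-04, -9.68010995e-01, -2.50906504e-01,
         6.83096835e-02],
       [ 9.99999677e-01, -7.95445905e-04, -1.18683145e-04,
        -7.06944937e-05],
       [ 0.00000000e+00,  0.00000000e+00,  0.00000000e+00,
         1.00000000e+00]])}
```

View pics/scene0.png

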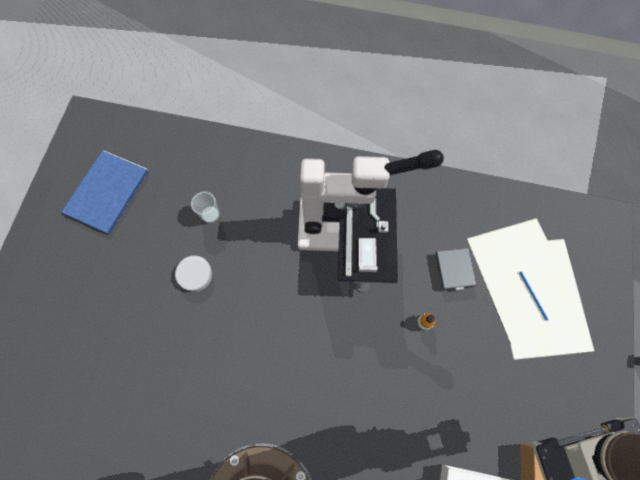

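View pics/side0.png

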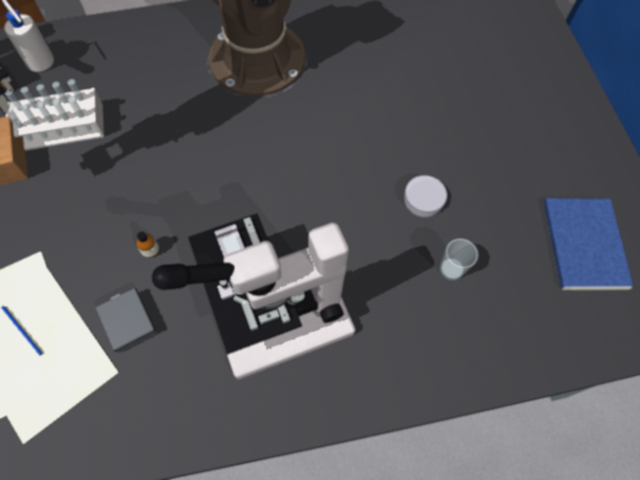

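View pics/wrist0.png

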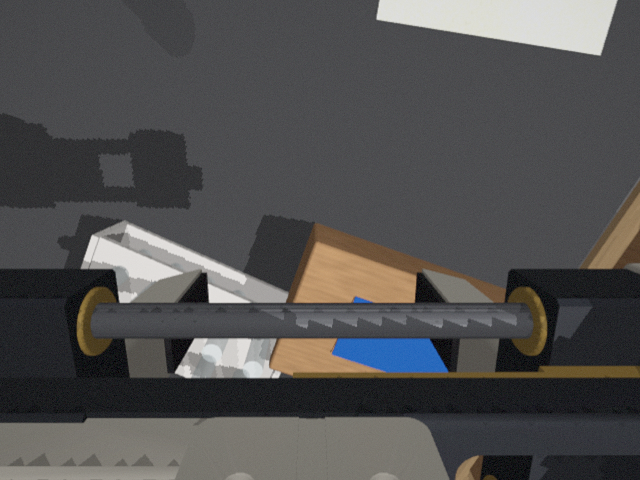

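The scene view shows the black stage at about (340–398, 190–282), with the holder near (368, 254) and the jaw knob near (383, 227). The side view shows the stage around (190–290, 220–340). I'll enlarge both.

Run:
```python
import cv2
a=cv2.imread("pics/scene0.png")[150:300,290:450]; cv2.imwrite("pics/sc_z.png",cv2.resize(a,None,fx=4,fy=4,interpolation=cv2.INTER_CUBIC))
a=cv2.imread("pics/side0.png")[205:385,180:370]; cv2.imwrite("pics/si_z.png",cv2.resize(a,None,fx=3.3333,fy=3.3333,interpolation=cv2.INTER_CUBIC))
```

```text
(no output)
```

View pics/sc_z.png

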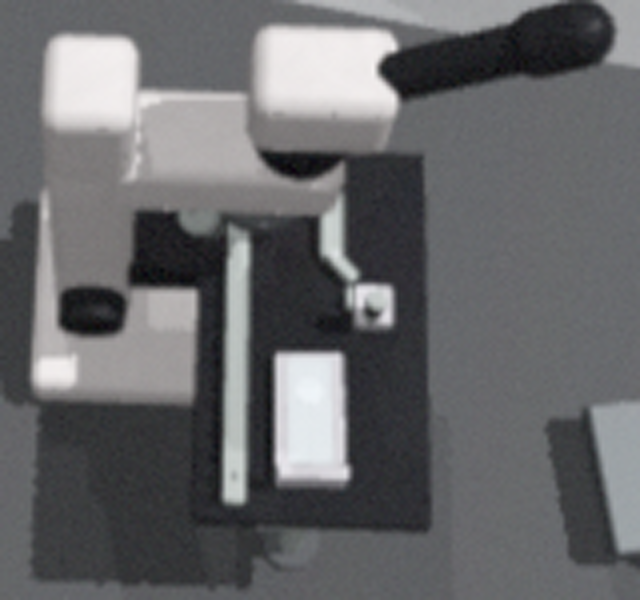

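View pics/si_z.png

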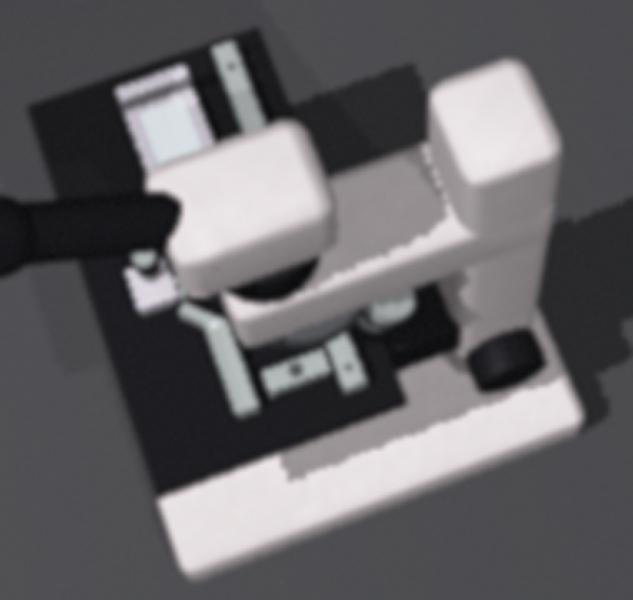

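```bash
cat > h.py <<'E'
import numpy as np,cv2,pickle
def ray(f,px):
    K=np.array([[f["fx"],0,f["cx"]],[0,f["fy"],f["cy"]],[0,0,1]])
    p=cv2.undistortPoints(np.array(px,float).reshape(-1,1,2),K,np.array([f["k1"],0,0,0,0.])).reshape(-1,2)
    d=np.c_[p,np.ones(len(p))]
    return d
def onplane(f,px,z,s=None):
    d=ray(f,px)
    if "R" in f: R,t=f["R"],f["t"]; o=-R.T@t; D=d@R
    else:
        from scipy.spatial.transform import Rotation as Ro
        T=f["tool_from_camera"]; Rt=Ro.from_euler("xyz",s["eef_rot"]).as_matrix()
        o=Rt@T[:3,3]+s["tcp_pos"]; D=d@(Rt@T[:3,:3]).T
    l=(np.asarray(z)-o[2])/D[:,2]
    return o+D*l[:,None]
def fit(M,W):  # 2D rigid micro->world
    M=np.array(M);W=np.array(W);a=M-M.mean(0);b=W-W.mean(0)
    th=np.arctan2((a[:,0]*b[:,1]-a[:,1]*b[:,0]).sum(),(a*b).sum())
    R=np.array([[np.cos(th),-np.sin(th)],[np.sin(th),np.cos(th)]]);t=W.mean(0)-R@M.mean(0)
    return th,R,t,(M@R.T+t-W)
E
python3 - <<'E'
from h import *
s,d=pickle.load(open("f0.pkl","rb"))
sc=lambda p:np.array(p)/4+[290-.375,150-.375]
si=lambda p:np.array(p)/3.3333+[180-.35,205-.35]
A=onplane(d["scene"],sc([(192,520),(430,528),(423,155)]),.14)[:,:2]
B=onplane(d["side"],si([(260,30),(30,106),(160,495),(405,400)]),.14)[:,:2]
print(A,B)
mA=[(-.185,.05),(-.185,-.09),(.055,-.09)]
mB=mA+[(.055,.05)]
for m,w in((mA,A),(mB,B),(mA+mB,np.r_[A,B])):
    th,R,t,r=fit(m,w);print(np.degrees(th),t,(r*1000).round(1).tolist())
inv=lambda P:(P[:,:2]-t)@R
# scene: fence near end top corners z .15; holder; knob top
print("fence near/far scene",inv(onplane(d["scene"],sc([(222,503),(246,503),(226,228),(249,228)]),.15))*1000)
print("holder plate top (front l,r) z.149",inv(onplane(d["scene"],sc([(276,352),(344,352)]),.149))*1000)
print("holder tab top rear l,r z.165",inv(onplane(d["scene"],sc([(276,478),(350,478),(276,465),(350,465)]),.165))*1000)
print("knob top z.178",inv(onplane(d["scene"],sc([(378,303)]),.178))*1000)
print("side stop top corners near?",inv(onplane(d["side"],si([(262,374),(326,350),(270,397),(332,372)]),.15))*1000)
print("side fence near top",inv(onplane(d["side"],si([(212,47),(237,39)]),.15))*1000)
print("side tab top",inv(onplane(d["side"],si([(115,87),(186,65)]),.165))*1000)
print("side cheek far",inv(onplane(d["side"],si([(237,416),(258,408)]),.15))*1000)
E
```

```text
[[ 0.51817308 -0.07022371]
 [ 0.54284368 -0.20642308]
 [ 0.7767139  -0.16491879]] [[ 0.5221323  -0.07029912]
 [ 0.54467105 -0.20590168]
 [ 0.77982571 -0.16419073]
 [ 0.75485431 -0.03042554]]
10.127664913653033 [ 0.708321   -0.08606698] [[-0.8, 0.8], [-0.8, -0.8], [1.6, -0.1]]
9.919344064390803 [ 0.71095394 -0.08680623] [[-2.0, 0.9], [-0.4, -1.4], [0.8, -1.8], [1.7, 2.3]]
9.936018562018619 [ 0.70990778 -0.08661673] [[0.9, 0.9], [0.4, -0.8], [2.9, -0.9], [-3.1, 1.0], [-1.5, -1.3], [-0.2, -1.6], [0.6, 2.5]]
fence near/far scene [[-177.64472893   32.53019787]
 [-177.08374874   18.67347479]
 [  -6.20301331   33.83096416]
 [  -5.6160372    19.83451079]]
holder plate top (front l,r) z.149 [[-84.13774846   2.38209169]
 [-82.46987265 -38.09044016]]
holder tab top rear l,r z.165 [[-165.41840902    2.74280468]
 [-163.70904214  -39.59891556]
 [-157.74941184    2.83679026]
 [-156.03232527  -39.60715541]]
knob top z.178 [[-61.2480325  -54.51413265]]
side stop top corners near? [[ 16.37583812 -18.28644488]
 [ 16.16883184  17.52491317]
 [ 29.68162345 -18.49361725]
 [ 28.65741686  16.33515614]]
side fence near top [[-176.40262052   18.46534581]
 [-176.1179343    33.37505423]]
side tab top [[-164.26881742  -40.55757511]
 [-163.01081328    0.38354806]]
side cheek far [[ 33.11718012 -37.86153123]
 [ 33.0128821  -26.27644266]]
```

Stage, fence, stop and knob measurements fit the given sizes: microscope at about (0.710, -0.087), yaw 9.9°, stop face at x ≈ +16. Next is a helper to convert targets to tool moves.

```bash
cat >> h.py <<'E'
from scipy.spatial.transform import Rotation as Ro
TH=np.radians(9.94); T0=np.array([.7095,-.0866])
RM=np.array([[np.cos(TH),-np.sin(TH)],[np.sin(TH),np.cos(TH)]])
def m2w(p): p=np.array(p,float)/1000; return np.r_[RM@p[:2]+T0,p[2]]
def w2m(P): P=np.atleast_2d(P); return np.c_[(P[:,:2]-T0)@RM,P[:,2]]*1000
def Rt(s): return Ro.from_euler("xyz",s["eef_rot"]).as_matrix()
def goal(s,p,tilt,sgn,yaw=0):
    a=np.radians(tilt); z=np.array([0,sgn,0.]); x=np.array([np.sin(a),0,-np.cos(a)])
    G=np.c_[x,np.cross(z,x),z]; G=Ro.from_euler("z",TH+np.radians(yaw)).as_matrix()@G
    R=Rt(s); rv=Ro.from_matrix(R.T@G).as_rotvec(degrees=True)
    sh=R.T@(m2w(p)-s["tcp_pos"])*100
    return rv.round(2).tolist(),sh.round(3).tolist()
def st(s):
    R=Rt(s); F=s["ft_force"]; Fm=RM.T@F[:2]
    print("t%.2f"%s["time"],"micro",w2m(s["tcp_pos"]).round(1),"F micro",Fm.round(1),F[2].round(1),"open %.4f"%s["opening"])
    print("tool x,y,z in micro",(Ro.from_euler("z",-TH).as_matrix()@R).round(3).tolist())
E
python3 - <<'E'
from h import *
from cell import bot
s=bot.read_state(); st(s)
for sg in(1,-1): print(sg,goal(s,(-131,-85,240),0,sg))
E
```

```text
t0.15 micro [[-517.7 -394.3  226.1]] F micro [0.3 0.7] 0.3 open 0.0917
tool x,y,z in micro [[-0.0, 0.964, 0.266], [0.001, 0.266, -0.964], [-1.0, -0.0, -0.001]]
1 ([-164.57, -0.02, -0.1], [-1.368, 45.508, -19.531])
-1 ([15.43, -0.07, 0.02], [-1.368, 45.508, -19.531])
```

Emit:
drive_tool(
  rows=[15.4, 0, 0, -1.4, 45.5, -19.5, 0, 15.4, 0, 0, -1.4, 45.5, -19.5, 0, 15.4, 0, 0, -1.4, 45.5, -19.5, 0, 15.4, 0, 0, -1.4, 45.5, -19.5, 0, 15.4, 0, 0, -1.4, 45.5, -19.5, 0, 15.4, 0, 0, -1.4, 45.5, -19.5, 0, 15.4, 0, 0, -1.4, 45.5, -19.5, 0, 15.4, 0, 0, -1.4, 45.5, -19.5, 0, 15.4, 0, 0, -1.4, 45.5, -19.5, 0, 15.4, 0, 0, -1.4, 45.5, -19.5, 0, 15.4, 0, 0, -1.4, 45.5, -19.5, 0, 15.4, 0, 0, -1.4, 45.5, -19.5, 0],
)

```text
time: 1.15
tcp_pos: [0.5965, -0.1907, 0.2402]
eef_rot: [-2.891, 1.569, 1.996]
ft_force: [1.1, -0.5, 0.1]
opening: 0.0163
```

Run:
```python
from h import *
from cell import bot
s=bot.read_state(); st(s)
print(s["qpos"].round(2))
f=bot.grab_frame("wrist"); cv2.imwrite("pics/w1.png",f["frame"][:,:,::-1]); pickle.dump((s,f),open("w1.pkl","wb"))
print(goal(s,(-131,-68,240),0,-1))
```

```text
t1.15 micro [[-129.3  -83.1  240.2]] F micro [ 1.  -0.7] 0.1 open 0.0163
tool x,y,z in micro [[-0.0, 1.0, 0.001], [0.002, 0.001, -1.0], [-1.0, -0.0, -0.002]]
[ 0.27  0.43 -0.06  1.54  0.03  1.17 -1.2 ]
([0.08, -0.09, 0.02], [0.025, -0.166, -1.506])
```

View pics/w1.png

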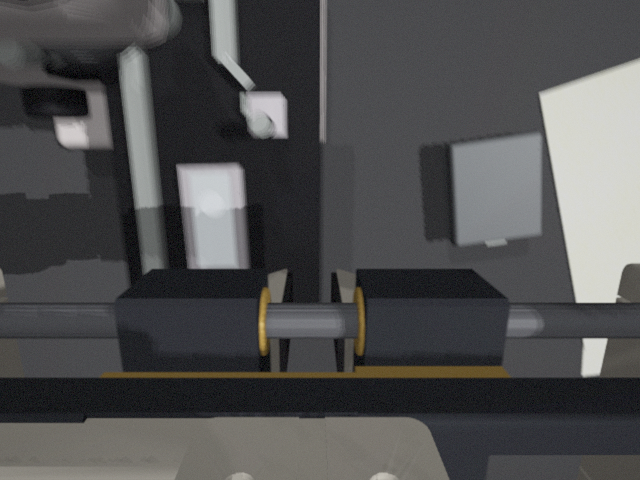

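The wrist view is blurred by motion: holder front edge at about (179–243, 164), fence strip to its left (125–165), knob at (262, 123). I'll take a settled one.

Run:
```python
from h import *
from cell import bot
bot.grab_frame("wrist");s=bot.read_state(); st(s)
f=bot.grab_frame("wrist"); cv2.imwrite("pics/w2.png",cv2.resize(f["frame"][20:300,80:360,::-1],None,fx=2.1,fy=2.1,interpolation=cv2.INTER_CUBIC)); pickle.dump((s,f),open("w2.pkl","wb"))
```

```text
t1.25 micro [[-125.5  -77.9  239.8]] F micro [-0.3 -0.6] 0.1 open 0.0084
tool x,y,z in micro [[0.002, 1.0, 0.011], [0.005, 0.011, -1.0], [-1.0, 0.002, -0.005]]
```

View pics/w2.png

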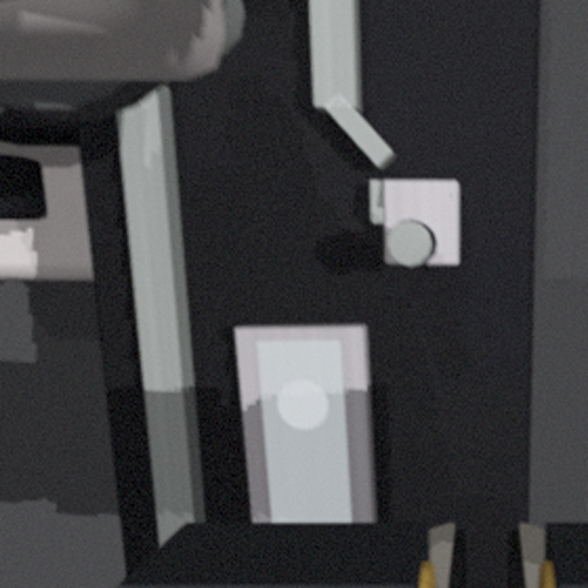

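Run:
```python
from h import *
from cell import bot
s,f=pickle.load(open("w2.pkl","rb"))
c=lambda p:np.array(p)/2.1+[80-.26,20-.26]
print("fence guide top edge",w2m(onplane(f,c([(179,275),(191,520)]),.15,s)).round(1).tolist())
print("stage right edge",w2m(onplane(f,c([(539,10),(531,510)]),.14,s)).round(1).tolist())
print("holder top FL FR ; R side lower, L side lower",w2m(onplane(f,c([(236,326),(367,325),(375,520),(252,520)]),.149,s)).round(1).tolist())
print("knob top",w2m(onplane(f,c([(411,243)]),.178,s)).round(1).tolist())
print("jaw block top corners",w2m(onplane(f,c([(386,180),(459,180),(459,265)]),.152,s)).round(1).tolist())
print("cheek near inner top",w2m(onplane(f,c([(315,105)]),.15,s)).round(1).tolist())
s=bot.read_state();st(s);print(s["joint_velocities"].round(3),goal(s,(-129,-68,240),0,-1))
```

```text
fence guide top edge [[-67.1, 17.0, 150.0], [-145.6, 19.8, 150.0]]
stage right edge [[9.3, -90.9, 140.0], [-144.2, -92.2, 140.0]]
holder top FL FR ; R side lower, L side lower [[-82.4, 1.0, 149.0], [-81.6, -39.6, 149.0], [-145.3, -40.5, 149.0], [-145.7, 0.0, 149.0]]
knob top [[-57.0, -56.3, 178.0]]
jaw block top corners [[-39.2, -46.7, 152.0], [-39.0, -68.1, 152.0], [-63.2, -68.1, 152.0]]
cheek near inner top [[-18.7, -26.4, 150.0]]
t1.30 micro [[-128.4  -81.4  239.7]] F micro [-0.5 -1.1] 0.4 open 0.0048
tool x,y,z in micro [[-0.0, 1.0, 0.007], [0.003, 0.007, -1.0], [-1.0, -0.0, -0.003]]
[ 0.055 -0.018  0.062  0.031  0.02   0.003  0.024] ([0.41, -0.17, 0.01], [-0.026, -0.05, -1.342])
```

Emit:
drive_tool(
  rows=[0.4, 0, 0, 2.5, -0.05, -1.3, 0, 0.4, 0, 0, 5, -0.05, -1.3, 0, 0.4, 0, 0, 7, -0.05, -1.3, 0, 0.4, 0, 0, 8, -0.05, -1.3, 0, 0.4, 0, 0, 8.5, -0.05, -1.3, 0, 0.4, 0, 0, 8.9, -0.05, -1.3, 0, 0.4, 0, 0, 9.2, -0.05, -1.3, 0, 0.4, 0, 0, 9.35, -0.05, -1.3, 0, 0.4, 0, 0, 9.35, -0.05, -1.3, 0, 0.4, 0, 0, 9.35, -0.05, -1.3, 0],
)

```text
time: 2.13
tcp_pos: [0.5946, -0.1761, 0.1469]
eef_rot: [2.814, 1.568, 1.417]
ft_force: [-0.4, -0.7, 0.5]
opening: 0.0002
```

```bash
cat > see.py <<'E'
from h import *
from cell import bot
import sys
s=bot.read_state(); st(s)
if len(sys.argv)>1:
    n=sys.argv[1]
    for v,(y0,y1,x0,x1,k) in dict(scene=(150,300,290,450,3.7),side=(205,385,180,370,3)).items():
        f=bot.grab_frame(v); a=f["frame"][y0:y1,x0:x1,::-1]; a=cv2.resize(a,None,fx=k,fy=k,interpolation=cv2.INTER_CUBIC)
        cv2.imwrite(f"pics/{v}_{n}.png",a)
    s=bot.read_state(); st(s)
E
python3 see.py a
```

```text
t2.13 micro [[-128.6  -68.4  146.9]] F micro [-0.5 -0.6] 0.5 open 0.0002
tool x,y,z in micro [[0.001, 1.0, 0.0], [0.003, 0.0, -1.0], [-1.0, 0.001, -0.003]]
t2.23 micro [[-128.7  -68.3  146.8]] F micro [ 0.2 -0.9] -0.3 open 0.0004
tool x,y,z in micro [[0.001, 1.0, 0.0], [0.003, 0.0, -1.0], [-1.0, 0.001, -0.003]]
```

View pics/scene_a.png

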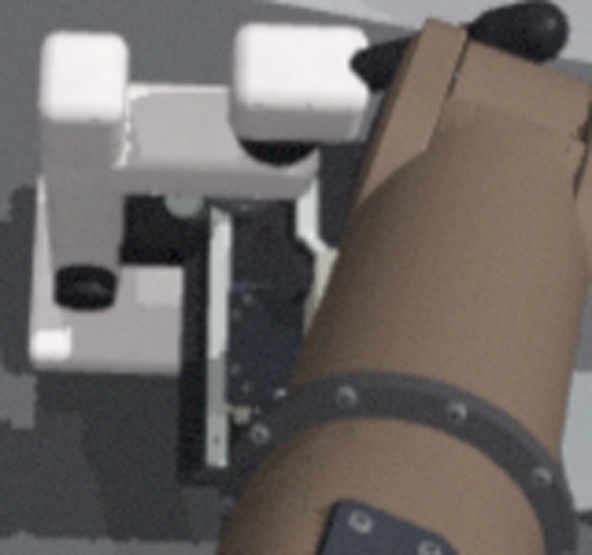

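View pics/side_a.png

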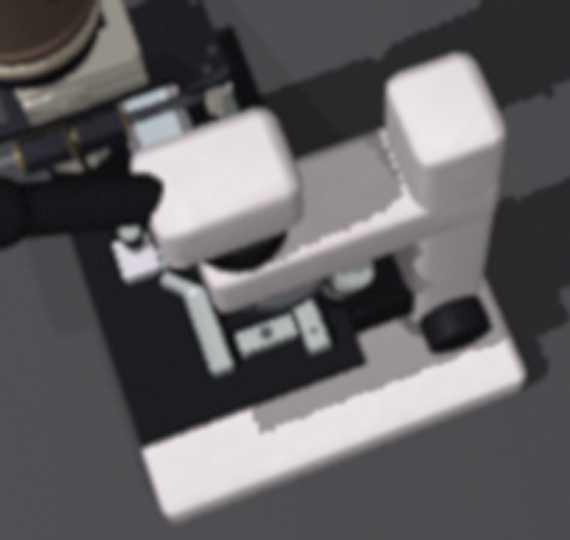

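Emit:
drive_tool(
  rows=[0, 0, 0, 0.15, 0, -0.3, 0, 0, 0, 0, 0.2, 0, -0.6, 0, 0, 0, 0, 0.2, 0, -0.8, 0, 0, 0, 0, 0.2, 0, -1.0, 0, 0, 0, 0, 0.2, 0, -1.2, 0, 0, 0, 0, 0.2, 0, -1.4, 0, 0, 0, 0, 0.2, 0, -1.6, 0, 0, 0, 0, 0.2, 0, -1.75, 0, 0, 0, 0, 0.2, 0, -1.75, 0],
)

```text
time: 2.98
tcp_pos: [0.5915, -0.1583, 0.1449]
eef_rot: [2.879, 1.568, 1.482]
ft_force: [-0.3, 1.1, -0.0]
opening: 0.0001
```

```bash
python3 see.py b
python3 - <<'E'
from h import *
from cell import bot
f=bot.grab_frame("wrist"); cv2.imwrite("pics/w3.png",f["frame"][:,:,::-1])
E
```

```text
t2.98 micro [[-128.6  -50.3  144.9]] F micro [-0.1  1.2] -0.0 open 0.0001
tool x,y,z in micro [[0.001, 1.0, 0.001], [0.003, 0.001, -1.0], [-1.0, 0.001, -0.003]]
t3.08 micro [[-128.7  -50.8  144.9]] F micro [ 0.2 -0.1] 0.9 open 0.0007
tool x,y,z in micro [[0.001, 1.0, 0.0], [0.003, 0.0, -1.0], [-1.0, 0.001, -0.003]]
```

View pics/side_b.png

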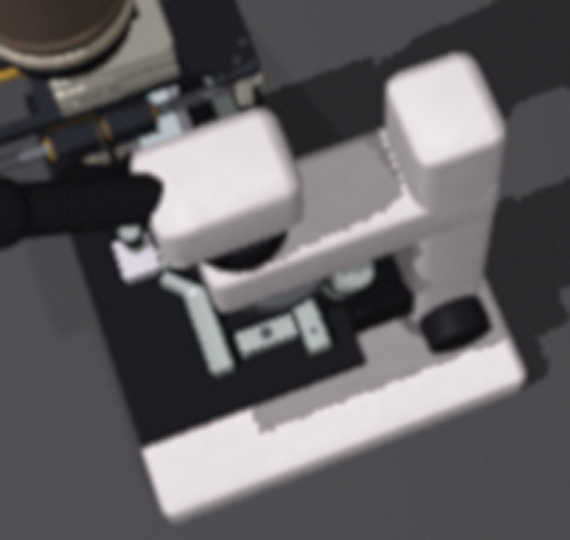

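View pics/w3.png

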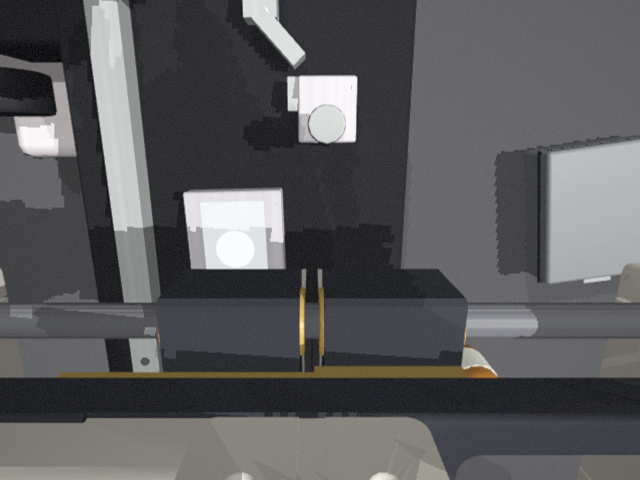

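```bash
cat > wr.py <<'E'
from h import *
from cell import bot
import sys
s=bot.read_state();st(s)
f=bot.grab_frame("wrist"); n=sys.argv[1]; cv2.imwrite(f"pics/{n}.png",f["frame"][:,:,::-1]);pickle.dump((s,f),open(n+".pkl","wb"))
E
cat > px.py <<'E'
from h import *
import sys
s,f=pickle.load(open(sys.argv[1]+".pkl","rb"))
for a in sys.argv[2:]:
    u,v,z=map(float,a.split(",")); print(a,w2m(onplane(f,[(u,v)],z/1000,s)).round(1)[0])
E
python3 wr.py w4; python3 px.py w4 184,190,149 282,188,149 286,265,149 135,200,150 137,130,150 326,124,178
```

```text
t3.13 micro [[-128.7  -50.9  144.9]] F micro [0.7 0.6] 0.8 open 0.0005
tool x,y,z in micro [[0.001, 1.0, 0.0], [0.003, 0.0, -1.0], [-1.0, 0.001, -0.003]]
184,190,149 [-81.7   1.3 149. ]
282,188,149 [-80.9 -38.6 149. ]
286,265,149 [-113.8  -39.6  149. ]
135,200,150 [-85.6  21.3 150. ]
137,130,150 [-58.1  17.3 150. ]
326,124,178 [-56.8 -55.2 178. ]
```

Emit:
drive_tool(
  rows=[0, 0, 0, 0, 0, -0.15, 0, 0, 0, 0, 0, 0, -0.3, 0, 0, 0, 0, 0, 0, -0.45, 0, 0, 0, 0, 0, 0, -0.6, 0, 0, 0, 0, 0, 0, -0.75, 0, 0, 0, 0, 0, 0, -0.9, 0, 0, 0, 0, 0, 0, -1.05, 0, 0, 0, 0, 0, 0, -1.2, 0, 0, 0, 0, 0, 0, -1.2, 0, 0, 0, 0, 0, 0, -1.2, 0],
)

```text
time: 4.02
tcp_pos: [0.5894, -0.1468, 0.1449]
eef_rot: [2.88, 1.568, 1.483]
ft_force: [-0.1, -0.2, 0.1]
opening: 0.0003
```

```bash
python3 wr.py w5
```

```text
t4.02 micro [[-128.7  -38.6  144.9]] F micro [-0.1 -0.2] 0.1 open 0.0003
tool x,y,z in micro [[0.001, 1.0, 0.0], [0.003, 0.0, -1.0], [-1.0, 0.001, -0.003]]
```

View pics/w5.png

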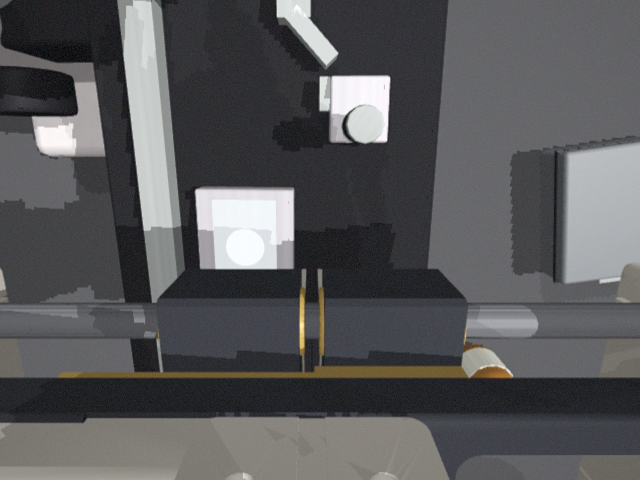

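```bash
python3 px.py w5 197,188,149 294,188,149 294,265,149 199,265,149 168,200,150
```

```text
197,188,149 [-80.8   8.3 149. ]
294,188,149 [-80.8 -31.1 149. ]
294,265,149 [-113.8  -30.7  149. ]
199,265,149 [-113.8    9.9  149. ]
168,200,150 [-85.6  20.1 150. ]
```

Emit:
drive_tool(
  rows=[0, 0, 0, 0, 0, -0.2, 0, 0, 0, 0, 0, 0, -0.4, 0, 0, 0, 0, 0, 0, -0.55, 0, 0, 0, 0, 0, 0, -0.7, 0, 0, 0, 0, 0, 0, -0.8, 0, 0, 0, 0, 0, 0, -0.87, 0, 0, 0, 0, 0, 0, -0.93, 0, 0, 0, 0, 0, 0, -0.98, 0, 0, 0, 0, 0, 0, -1.0, 0, 0, 0, 0, 0, 0, -1.0, 0],
)

```text
time: 4.9
tcp_pos: [0.5881, -0.1374, 0.1451]
eef_rot: [2.585, 1.568, 1.188]
ft_force: [1.5, -3.7, -0.6]
opening: 0.0007
```

```bash
python3 wr.py w6
```

```text
t4.90 micro [[-128.4  -29.1  145.1]] F micro [ 0.9 -3.9] -0.6 open 0.0007
tool x,y,z in micro [[0.001, 1.0, -0.0], [0.002, -0.0, -1.0], [-1.0, 0.001, -0.002]]
```

View pics/w6.png

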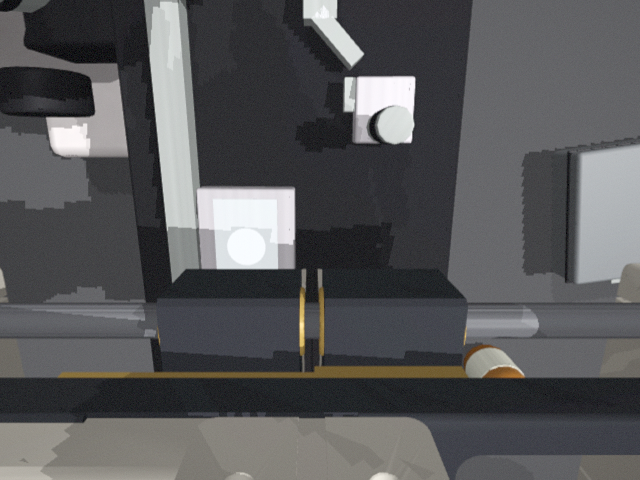

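```bash
python3 px.py w6 198,188,149 294,188,149 294,265,149 392,124,178
python3 - <<'E'
from h import *
from cell import bot
s=bot.read_state()
print(goal(s,(-128.5,-60,146),0,-1)); 
import copy
print(goal(s,(-128.5,-60,215),0,-1));print(goal(s,(-195,-3,215),25,-1))
print((Rt(s).T@(m2w((-195,-60,215))-s["tcp_pos"])*100).round(2))
E
```

```text
198,188,149 [-80.6  17.5 149. ]
294,188,149 [-80.6 -21.6 149. ]
294,265,149 [-113.6  -21.2  149. ]
392,124,178 [-56.5 -54.3 178. ]
([-0.01, -0.13, -0.08], [-0.098, -0.008, 3.093])
([-0.01, -0.13, -0.08], [-6.998, 0.002, 3.077])
([-0.04, -0.13, 24.92], [-6.994, -6.649, -2.622])
[-7.01 -6.65  3.08]
```

Emit:
drive_tool(
  rows=[0, 0, 0, 0, 0, 1, 0, 0, 0, 0, -1.5, 0, 1.5, 0, 0, 0, 0, -4.5, -0.5, 1.5, 0, 0, 0, 5, -7, -3, 0.5, 0, 0, 0, 10, -7, -5, -1, 0, 0, 0, 15, -7, -6.6, -2.3, 0, 0, 0, 20, -7, -6.6, -2.6, 0, 0, 0, 25, -7, -6.6, -2.6, 0, 0, 0, 25, -7, -6.6, -2.6, 0, 0, 0, 25, -7, -6.6, -2.6, 0, 0, 0, 25, -7, -6.6, -2.6, 0],
)

```text
time: 5.87
tcp_pos: [0.5192, -0.1236, 0.2155]
eef_rot: [1.577, 1.134, 0.179]
ft_force: [-0.5, -1.1, -0.0]
opening: 0.0004
```

```bash
python3 wr.py w7
python3 - <<'E'
from h import *
from cell import bot
s=bot.read_state()
print(goal(s,(-195,-3,150),25,-1),goal(s,(-180,-3,150),25,-1))
E
```

```text
t5.87 micro [[-193.8   -3.6  215.5]] F micro [-0.6 -1. ] -0.0 open 0.0004
tool x,y,z in micro [[0.423, 0.906, -0.0], [0.002, -0.001, -1.0], [-0.906, 0.423, -0.003]]
([-0.03, -0.14, -0.04], [5.866, -2.933, -0.024]) ([-0.03, -0.14, -0.04], [6.501, -1.574, -0.024])
```

View pics/w7.png

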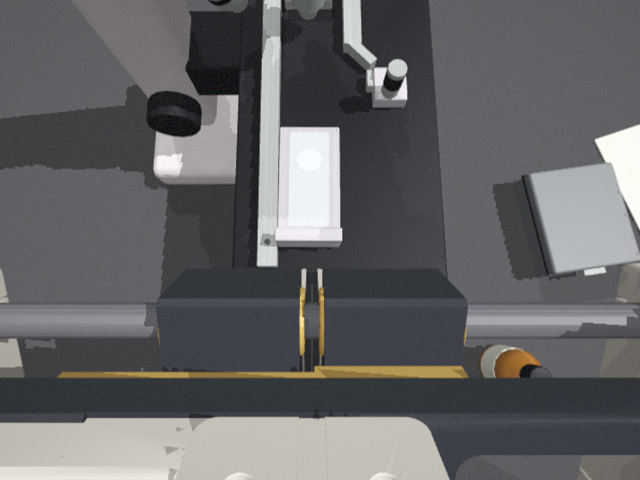

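Emit:
drive_tool(
  rows=[0, 0, 0, 2, -1, 0, 0, 0, 0, 0, 4, -2, 0, 0, 0, 0, 0, 5.2, -2.6, 0, 0, 0, 0, 0, 5.8, -2.9, 0, 0, 0, 0, 0, 5.9, -2.9, 0, 0, 0, 0, 0, 6.1, -2.4, 0, 0, 0, 0, 0, 6.3, -1.9, 0, 0, 0, 0, 0, 6.5, -1.6, 0, 0, 0, 0, 0, 6.5, -1.6, 0, 0],
)

```text
time: 6.67
tcp_pos: [0.5344, -0.1207, 0.151]
eef_rot: [1.574, 1.132, 0.178]
ft_force: [0.2, 0.3, 0.5]
opening: 0.0004
```

```bash
python3 see.py c; python3 wr.py w8
python3 - <<'E'
from h import *
from cell import bot
s=bot.read_state()
for x in(-170,-140,-110,-95): print(goal(s,(x,-3,150),25,-1))
E
```

```text
t6.67 micro [[-178.4   -3.4  151. ]] F micro [0.3 0.3] 0.5 open 0.0004
tool x,y,z in micro [[0.425, 0.905, 0.001], [0.002, 0.0, -1.0], [-0.905, 0.425, -0.002]]
t6.77 micro [[-179.7   -3.2  150.4]] F micro [-0.3 -0. ] -0.4 open 0.0003
tool x,y,z in micro [[0.424, 0.906, 0.001], [0.002, 0.0, -1.0], [-0.906, 0.424, -0.002]]
t6.77 micro [[-179.7   -3.2  150.4]] F micro [-0.3 -0. ] -0.4 open 0.0003
tool x,y,z in micro [[0.424, 0.906, 0.001], [0.002, 0.0, -1.0], [-0.906, 0.424, -0.002]]
([-0.01, -0.13, -0.06], [0.451, 0.904, -0.02])
([-0.01, -0.13, -0.06], [1.721, 3.622, -0.017])
([-0.01, -0.13, -0.06], [2.992, 6.339, -0.015])
([-0.01, -0.13, -0.06], [3.627, 7.698, -0.014])
```

View pics/w8.png

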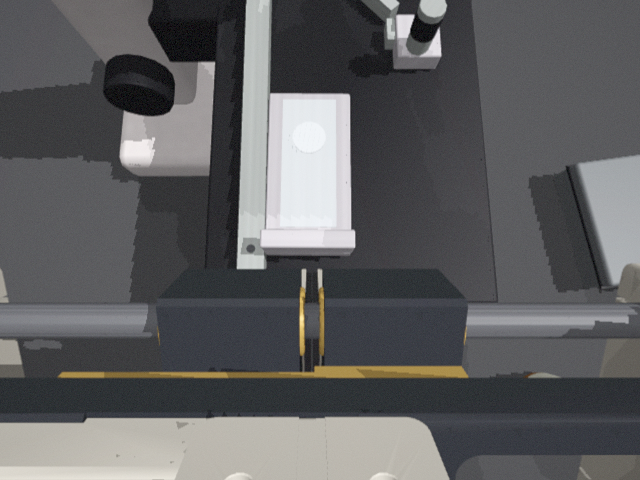

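View pics/side_c.png

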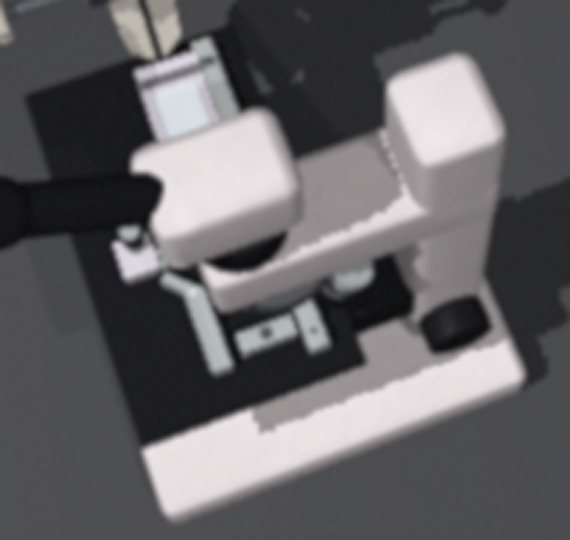

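The fingertips are just behind the tab and the holder lies flush on the fence. Now pushing along it.

Emit:
drive_tool(
  rows=[0, 0, 0, 0.17, 0.36, 0, 0, 0, 0, 0, 0.3, 0.63, 0, 0, 0, 0, 0, 0.43, 0.9, 0, 0, 0, 0, 0, 0.6, 1.26, 0, 0, 0, 0, 0, 0.77, 1.63, 0, 0, 0, 0, 0, 0.94, 1.99, 0, 0, 0, 0, 0, 1.11, 2.35, 0, 0, 0, 0, 0, 1.28, 2.71, 0, 0, 0, 0, 0, 1.45, 3.08, 0, 0, 0, 0, 0, 1.62, 3.44, 0, 0, 0, 0, 0, 1.7, 3.62, 0, 0, 0, 0, 0, 1.7, 3.62, 0, 0],
)

```text
time: 7.82
tcp_pos: [0.5727, -0.1137, 0.1502]
eef_rot: [1.576, 1.133, 0.179]
ft_force: [-1.1, -1.1, -0.2]
opening: 0.0003
```

```bash
python3 wr.py w9
```

```text
t7.82 micro [[-139.4   -3.1  150.2]] F micro [-1.3 -0.9] -0.2 open 0.0003
tool x,y,z in micro [[0.424, 0.906, 0.001], [0.002, 0.0, -1.0], [-0.906, 0.424, -0.002]]
```

View pics/w9.png

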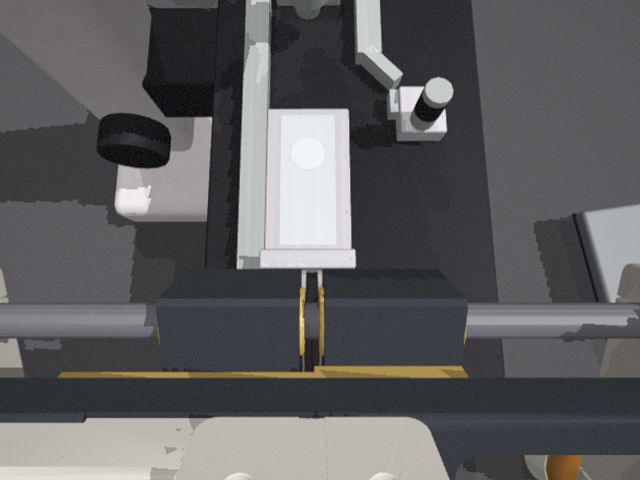

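```bash
python3 px.py w9 268,109,149 349,109,149 269,240,149 353,240,149 260,250,165 355,250,165 266,200,150
```

```text
268,109,149 [-48.9  18.7 149. ]
349,109,149 [-49.  -21.2 149. ]
269,240,149 [-114.5   16.8  149. ]
353,240,149 [-114.5  -21.9  149. ]
260,250,165 [-121.5   18.7  165. ]
355,250,165 [-121.5  -20.9  165. ]
266,200,150 [-95.6  18.5 150. ]
```

Emit:
drive_tool(
  rows=[0, 0, 0, 0.17, 0.36, 0, 0, 0, 0, 0, 0.34, 0.72, 0, 0, 0, 0, 0, 0.51, 1.09, 0, 0, 0, 0, 0, 0.68, 1.45, 0, 0, 0, 0, 0, 0.85, 1.81, 0, 0, 0, 0, 0, 1.02, 2.17, 0, 0, 0, 0, 0, 1.19, 2.54, 0, 0, 0, 0, 0, 1.36, 2.9, 0, 0, 0, 0, 0, 1.53, 3.26, 0, 0, 0, 0, 0, 1.7, 3.62, 0, 0, 0, 0, 0, 1.87, 3.99, 0, 0, 0, 0, 0, 2.04, 4.35, 0, 0],
)

```text
time: 8.87
tcp_pos: [0.6202, -0.1053, 0.1501]
eef_rot: [1.576, 1.133, 0.179]
ft_force: [-1.2, -0.6, 0.7]
opening: 0.0008
```

```bash
python3 see.py d; python3 wr.py w10;  python3 - <<'E'
from h import *
from cell import bot
s=bot.read_state()
for x in(-85,-80,-75,-70): print(x,goal(s,(x,-3,150),25,-1)) 
E
```

```text
t8.87 micro [[-91.2  -3.  150.1]] F micro [-1.3 -0.4] 0.7 open 0.0008
tool x,y,z in micro [[0.424, 0.906, 0.001], [0.002, 0.0, -1.0], [-0.906, 0.424, -0.002]]
t8.97 micro [[-90.8  -2.9 150.3]] F micro [-0.1  0.2] -0.5 open 0.0008
tool x,y,z in micro [[0.424, 0.905, 0.001], [0.002, 0.0, -1.0], [-0.905, 0.424, -0.002]]
t8.97 micro [[-90.8  -2.9 150.3]] F micro [-0.1  0.2] -0.5 open 0.0008
tool x,y,z in micro [[0.424, 0.905, 0.001], [0.002, 0.0, -1.0], [-0.905, 0.424, -0.002]]
-85 ([0.03, -0.14, -0.11], [0.281, 0.538, 0.013])
-80 ([0.03, -0.14, -0.11], [0.493, 0.991, 0.014])
-75 ([0.03, -0.14, -0.11], [0.705, 1.444, 0.015])
-70 ([0.03, -0.14, -0.11], [0.917, 1.896, 0.016])
```

View pics/w10.png

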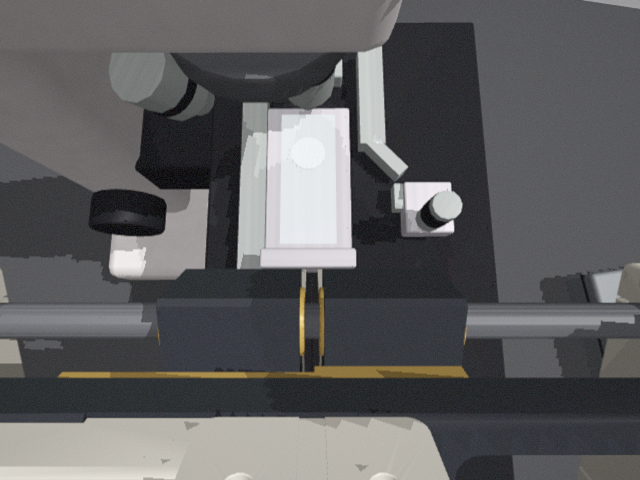

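View pics/side_d.png

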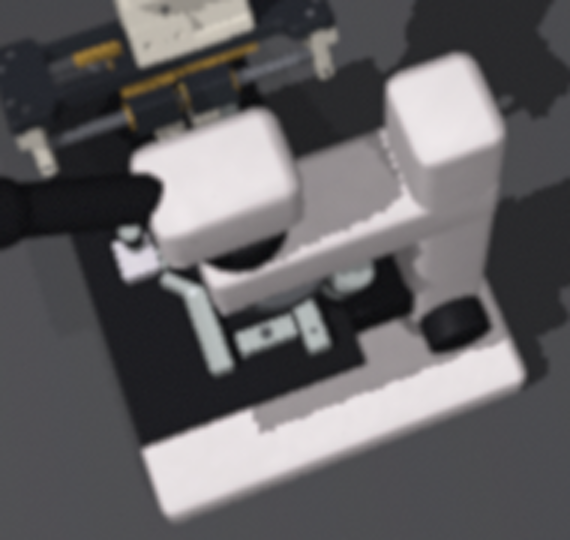

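Emit:
drive_tool(
  rows=[0, 0, 0, 0.1, 0.18, 0, 0, 0, 0, 0, 0.18, 0.36, 0, 0, 0, 0, 0, 0.27, 0.54, 0, 0, 0, 0, 0, 0.35, 0.72, 0, 0, 0, 0, 0, 0.43, 0.86, 0, 0, 0, 0, 0, 0.48, 0.96, 0, 0, 0, 0, 0, 0.52, 1.05, 0, 0, 0, 0, 0, 0.55, 1.12, 0, 0, 0, 0, 0, 0.58, 1.17, 0, 0, 0, 0, 0, 0.58, 1.17, 0, 0],
)

```text
time: 9.85
tcp_pos: [0.6332, -0.1029, 0.15]
eef_rot: [1.576, 1.133, 0.179]
ft_force: [-1.3, -0.3, 0.9]
opening: 0.0008
```

```bash
python3 see.py e; python3 wr.py w11
```

```text
t9.85 micro [[-78.   -2.8 150. ]] F micro [-1.4 -0.1] 0.9 open 0.0008
tool x,y,z in micro [[0.424, 0.906, 0.001], [0.002, 0.0, -1.0], [-0.906, 0.424, -0.002]]
t9.95 micro [[-78.   -2.9 150. ]] F micro [-1.2  0.5] 1.2 open 0.0007
tool x,y,z in micro [[0.424, 0.905, 0.001], [0.002, 0.0, -1.0], [-0.905, 0.424, -0.002]]
t9.95 micro [[-78.   -2.9 150. ]] F micro [-1.2  0.5] 1.2 open 0.0007
tool x,y,z in micro [[0.424, 0.905, 0.001], [0.002, 0.0, -1.0], [-0.905, 0.424, -0.002]]
```

View pics/side_e.png

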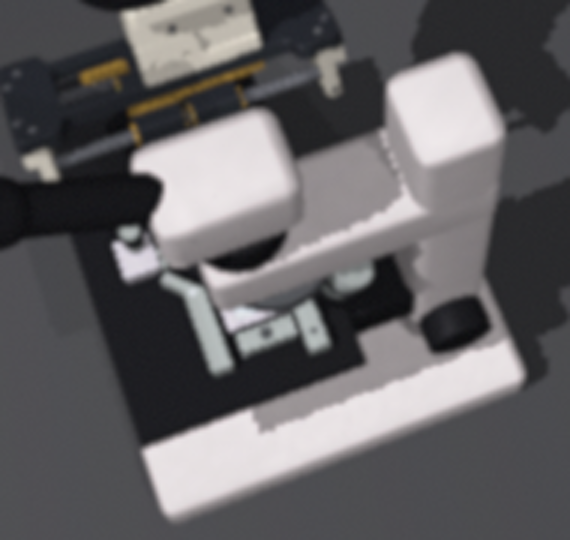

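View pics/w11.png

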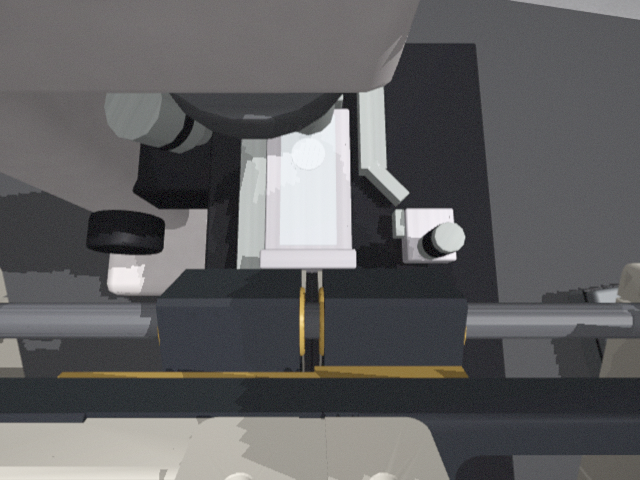

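The side view shows the holder's front at zoomed (248, 318), a few mm short of the stop at (265, 335). Now in half-millimetre steps.

Emit:
drive_tool(
  rows=[0, 0, 0, 0.02, 0.05, 0, 0, 0, 0, 0, 0.04, 0.09, 0, 0, 0, 0, 0, 0.06, 0.14, 0, 0, 0, 0, 0, 0.08, 0.18, 0, 0, 0, 0, 0, 0.1, 0.22, 0, 0, 0, 0, 0, 0.12, 0.26, 0, 0, 0, 0, 0, 0.14, 0.3, 0, 0, 0, 0, 0, 0.14, 0.3, 0, 0],
)

```text
time: 10.67
tcp_pos: [0.6365, -0.1023, 0.15]
eef_rot: [1.575, 1.132, 0.179]
ft_force: [-1.7, -1.2, 0.7]
opening: 0.0003
```

```bash
python3 see.py
```

```text
t10.67 micro [[-74.6  -2.9 150. ]] F micro [-1.8 -0.8] 0.7 open 0.0003
tool x,y,z in micro [[0.424, 0.905, 0.001], [0.002, 0.001, -1.0], [-0.905, 0.424, -0.002]]
```

Not yet at the stop; continuing more slowly.

Emit:
drive_tool(
  rows=[0, 0, 0, 0.02, 0.04, 0, 0, 0, 0, 0, 0.03, 0.07, 0, 0, 0, 0, 0, 0.05, 0.1, 0, 0, 0, 0, 0, 0.06, 0.13, 0, 0, 0, 0, 0, 0.06, 0.13, 0, 0],
)

```text
time: 11.08
tcp_pos: [0.6375, -0.1021, 0.1499]
eef_rot: [1.576, 1.133, 0.18]
ft_force: [-6.1, -1.1, 2.5]
opening: 0.0002
```

```bash
python3 see.py f
```

```text
t11.08 micro [[-73.6  -2.9 149.9]] F micro [-6.2 -0. ] 2.5 open 0.0002
tool x,y,z in micro [[0.424, 0.906, 0.001], [0.003, 0.0, -1.0], [-0.906, 0.424, -0.002]]
t11.18 micro [[-73.7  -2.9 149.9]] F micro [-5.9  0.1] 3.8 open 0.0004
tool x,y,z in micro [[0.424, 0.906, 0.001], [0.003, 0.0, -1.0], [-0.906, 0.424, -0.002]]
```

View pics/side_f.png

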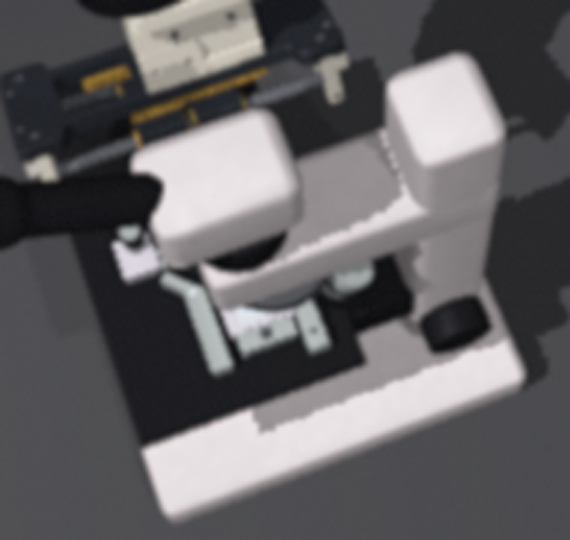

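The push reads 6 N at TCP x = -73.6; -74 was predicted, so the holder is home. I'll back off, move around to the knob's outer side, and check that the holder stays put.

Emit:
drive_tool(
  rows=[0, 0, 0, -0.2, -0.45, 0, 0, 0, 0, 0, -0.6, -1.35, 0, 0, 0, 0, 0, -1.3, -2.8, 0, 0, 0, 0, 0, -2.5, -2.3, 0.5, 0, 0, 0, 2.5, -2.5, -2.3, 3, 0, 0, 0, 5, -2.5, -2.3, 6, 0, 0, 0, 5, -2.5, -2.3, 9, 0, 0, 0, 5, -2.5, -2.3, 9, 0, 0, 0, 5, -2.5, -2.3, 9, 0, 0, 0, 5, -2.5, -2.3, 9, 0],
)

```text
time: 12.02
tcp_pos: [0.6216, -0.1962, 0.1625]
eef_rot: [1.576, 1.046, 0.179]
ft_force: [-0.9, 0.3, -0.3]
opening: 0.0003
```

```bash
python3 wr.py w12;  python3 - <<'E'
from h import *
from cell import bot
s=bot.read_state()
for y in(-92,-86): print(goal(s,(-53,y,163),30,-1),goal(s,(-53,y,163),30,-1))
print((Rt(s).T@Ro.from_euler("z",TH).as_matrix()).round(3)) 
E
```

```text
t12.02 micro [[-105.5  -92.8  162.5]] F micro [-0.9  0.5] -0.3 open 0.0003
tool x,y,z in micro [[0.501, 0.866, 0.001], [0.003, -0.001, -1.0], [-0.866, 0.501, -0.003]]
([0.04, -0.2, -0.05], [2.571, 4.539, 0.034]) ([0.04, -0.2, -0.05], [2.571, 4.539, 0.034])
([0.04, -0.2, -0.05], [2.573, 4.539, -0.566]) ([0.04, -0.2, -0.05], [2.573, 4.539, -0.566])
[[ 0.501  0.004 -0.866]
 [ 0.866  0.001  0.501]
 [ 0.002 -1.    -0.003]]
```

View pics/w12.png

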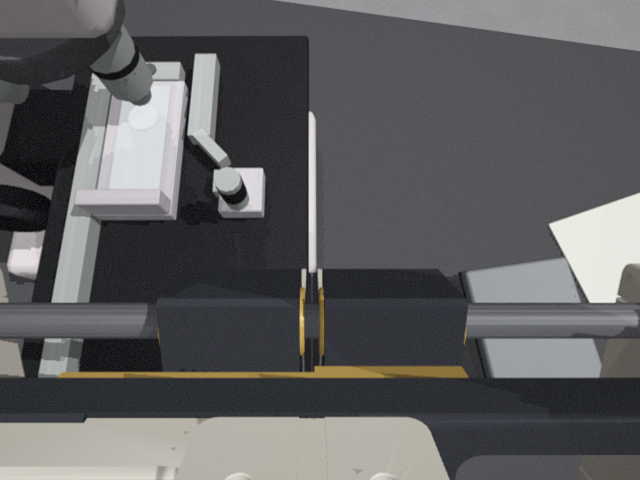

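```bash
python3 px.py w12 186,80,149 177,219,149 229,176,178 231,202,152 263,170,152 265,217,152 168,190,165 76,193,165 105,120,149
```

```text
186,80,149 [ 17.1 -21.4 149. ]
177,219,149 [-65.6 -24.1 149. ]
229,176,178 [-55. -56. 178.]
231,202,152 [-57.5 -51.7 152. ]
263,170,152 [-39.9 -67.3 152. ]
265,217,152 [-65.5 -69.2 152. ]
168,190,165 [-56.3 -24.4 165. ]
76,193,165 [-57.8  19.1 165. ]
105,120,149 [ -8.5  20.9 149. ]
```

Emit:
drive_tool(
  rows=[0, 0, 0, 0.8, 1.4, 0, 0, 0, 0, 0, 1.6, 2.8, 0, 0, 0, 0, 0, 2.2, 3.9, 0, 0, 0, 0, 0, 2.55, 4.5, 0, 0, 0, 0, 0, 2.55, 4.5, -0.5, 0, 0, 0, 0, 2.55, 4.5, -0.8, 0, 0, 0, 0, 2.55, 4.5, -1.1, 0, 0, 0, 0, 2.55, 4.5, -1.3, 0, 0, 0, 0, 2.55, 4.5, -1.3, 0],
)

```text
time: 12.82
tcp_pos: [0.6697, -0.1733, 0.163]
eef_rot: [1.576, 1.047, 0.18]
ft_force: [-0.2, -0.1, 0.3]
opening: 0.0004
```

```bash
python3 see.py g; python3 wr.py w13
```

```text
t12.82 micro [[-54.2 -78.5 163. ]] F micro [-0.2 -0. ] 0.3 open 0.0004
tool x,y,z in micro [[0.501, 0.866, 0.002], [0.003, 0.001, -1.0], [-0.866, 0.501, -0.002]]
t12.92 micro [[-53.9 -78.8 163.1]] F micro [-0.2  0.6] -0.7 open 0.0008
tool x,y,z in micro [[0.501, 0.866, 0.002], [0.003, 0.0, -1.0], [-0.866, 0.501, -0.003]]
t12.92 micro [[-53.9 -78.8 163.1]] F micro [-0.2  0.6] -0.7 open 0.0008
tool x,y,z in micro [[0.501, 0.866, 0.002], [0.003, 0.0, -1.0], [-0.866, 0.501, -0.003]]
```

View pics/w13.png

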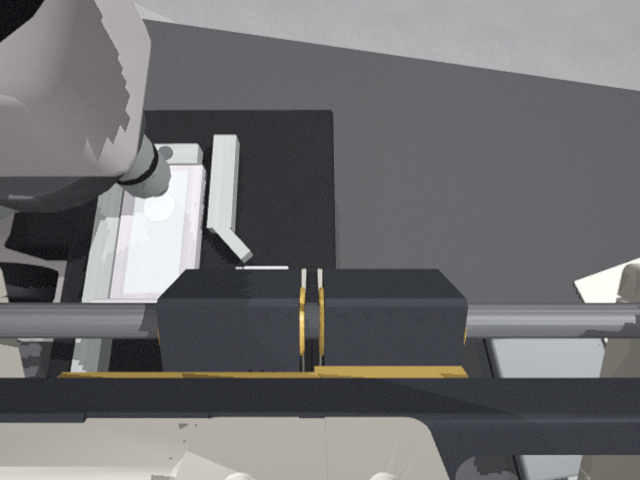

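View pics/side_g.png

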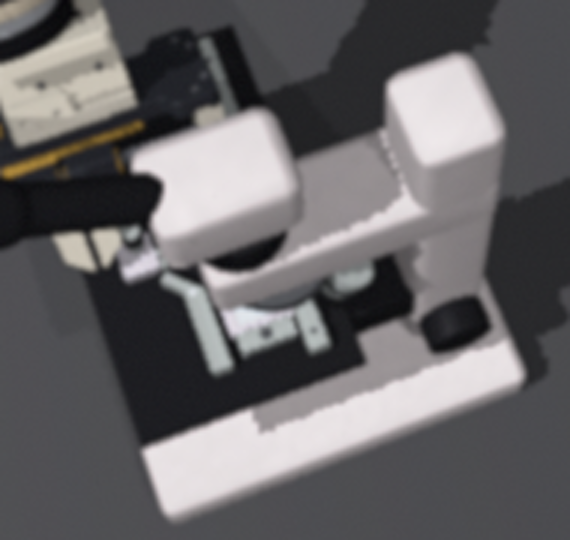

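Emit:
drive_tool(
  rows=[0, 0, 0, 0, 0, -0.2, 0, 0, 0, 0, 0, 0, -0.4, 0, 0, 0, 0, 0, 0, -0.6, 0, 0, 0, 0, 0, 0, -0.8, 0, 0, 0, 0, 0, 0, -1.0, 0, 0, 0, 0, 0, 0, -1.2, 0, 0, 0, 0, 0, 0, -1.4, 0, 0, 0, 0, 0, 0, -1.4, 0],
)

```text
time: 13.63
tcp_pos: [0.6676, -0.1591, 0.1631]
eef_rot: [1.576, 1.046, 0.181]
ft_force: [-0.3, -2.7, 0.7]
opening: 0.0002
```

```bash
python3 see.py h; python3 wr.py w14
```

```text
t13.63 micro [[-53.8 -64.2 163.1]] F micro [-0.8 -2.6] 0.7 open 0.0002
tool x,y,z in micro [[0.501, 0.866, 0.003], [0.004, 0.001, -1.0], [-0.866, 0.501, -0.003]]
t13.73 micro [[-53.8 -64.3 163.1]] F micro [ 0.1 -1.4] -0.7 open 0.0003
tool x,y,z in micro [[0.501, 0.866, 0.003], [0.004, 0.001, -1.0], [-0.866, 0.501, -0.003]]
t13.73 micro [[-53.8 -64.3 163.1]] F micro [ 0.1 -1.4] -0.7 open 0.0003
tool x,y,z in micro [[0.501, 0.866, 0.003], [0.004, 0.001, -1.0], [-0.866, 0.501, -0.003]]
```

View pics/side_h.png

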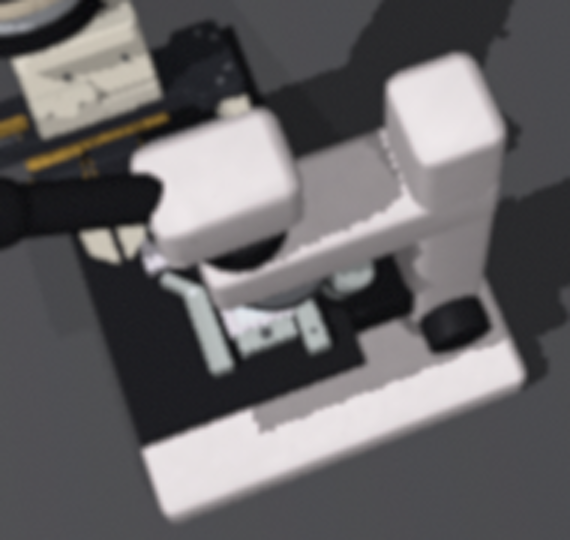

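Emit:
drive_tool(
  rows=[0, 0, 0, 0, 0, -0.15, 0, 0, 0, 0, 0, 0, -0.3, 0, 0, 0, 0, 0, 0, -0.45, 0, 0, 0, 0, 0, 0, -0.6, 0, 0, 0, 0, 0, 0, -0.75, 0, 0, 0, 0, 0, 0, -0.85, 0, 0, 0, 0, 0, 0, -0.9, 0, 0, 0, 0, 0, 0, -0.9, 0],
)

```text
time: 14.45
tcp_pos: [0.6663, -0.1522, 0.1633]
eef_rot: [1.574, 1.046, 0.176]
ft_force: [0.8, -7.1, -1.4]
opening: 0.0007
```

```bash
python3 wr.py w15
```

```text
t14.45 micro [[-53.9 -57.2 163.3]] F micro [-0.4 -7.1] -1.4 open 0.0007
tool x,y,z in micro [[0.501, 0.865, 0.0], [0.001, -0.0, -1.0], [-0.865, 0.501, -0.001]]
```

View pics/w15.png

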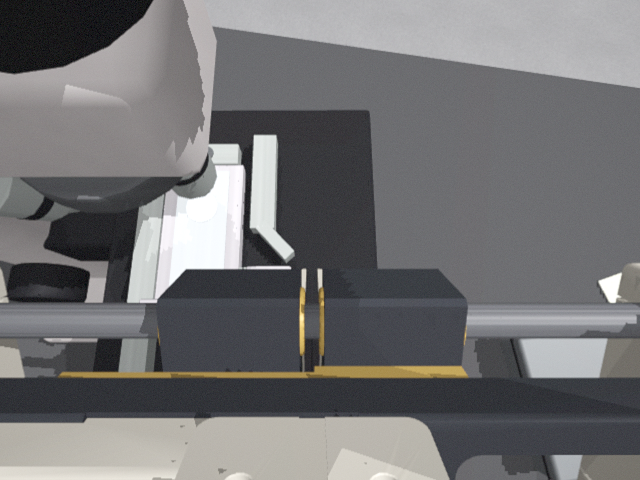

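Emit:
drive_tool(
  rows=[0, 0, 0, 0, 0, -0.1, 0, 0, 0, 0, 0, 0, -0.2, 0, 0, 0, 0, 0, 0, -0.25, 0, 0, 0, 0, 0, 0, -0.25, 0, 0, 0, 0, 0, 0, -0.25, 0],
)

```text
time: 14.92
tcp_pos: [0.6661, -0.1521, 0.1634]
eef_rot: [1.57, 1.045, 0.17]
ft_force: [1.6, -8.5, -2.1]
opening: 0.0003
```

```bash
python3 wr.py w16
```

```text
t14.92 micro [[-54.1 -57.1 163.4]] F micro [ 0.1 -8.7] -2.1 open 0.0003
tool x,y,z in micro [[0.502, 0.865, -0.003], [-0.002, -0.002, -1.0], [-0.865, 0.502, 0.001]]
```

```bash
python3 px.py w16 245,267,152 290,268,152 244,166,149 243,240,149; python3 see.py i
```

```text
245,267,152 [-39.2 -24.5 152. ]
290,268,152 [-39.7 -46.4 152. ]
244,166,149 [ 15.9 -21.1 149. ]
243,240,149 [-24.8 -22.4 149. ]
t14.97 micro [[-54.  -57.  163.4]] F micro [ 0.5 -9.2] -1.7 open 0.0002
tool x,y,z in micro [[0.502, 0.865, -0.003], [-0.002, -0.002, -1.0], [-0.865, 0.502, 0.001]]
t15.07 micro [[-54.  -57.  163.4]] F micro [ 0.2 -8.4] -1.8 open 0.0004
tool x,y,z in micro [[0.502, 0.865, -0.003], [-0.002, -0.002, -1.0], [-0.865, 0.502, 0.001]]
```

View pics/w16.png

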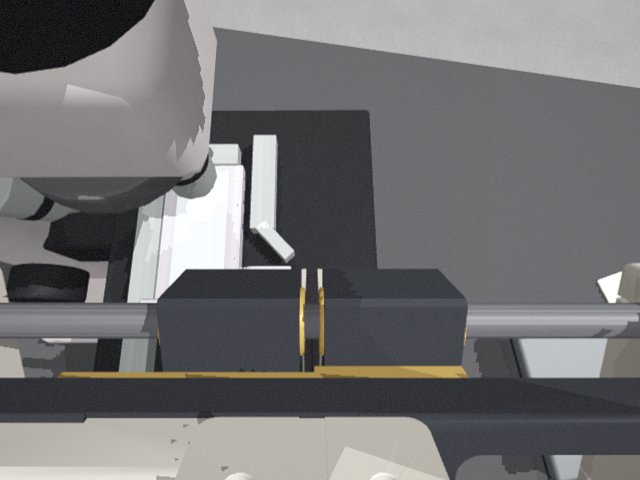

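View pics/side_i.png

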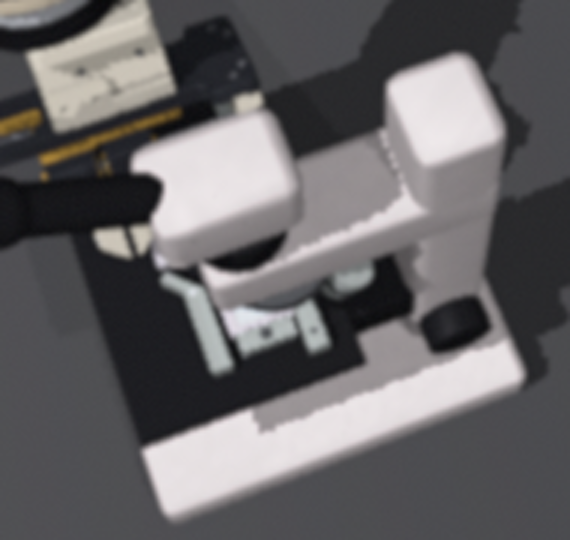

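The jaw block now reads y ≈ -24.5 to -46.4; its pad sits about 4.5 mm ahead, so the face is at about -20, shut on the holder. I'll firm up the press a little.

Emit:
drive_tool(
  rows=[0, 0, 0, 0, 0, -0.25, 0, 0, 0, 0, 0, 0, -0.32, 0, 0, 0, 0, 0, 0, -0.38, 0, 0, 0, 0, 0, 0, -0.42, 0, 0, 0, 0, 0, 0, -0.42, 0, 0, 0, 0, 0, 0, -0.42, 0],
)

```text
time: 15.57
tcp_pos: [0.6659, -0.1518, 0.1637]
eef_rot: [1.563, 1.044, 0.16]
ft_force: [2.9, -12.1, -2.8]
opening: 0.0004
```

```bash
python3 see.py
```

```text
t15.57 micro [[-54.2 -56.7 163.7]] F micro [  0.7 -12.5] -2.8 open 0.0004
tool x,y,z in micro [[0.503, 0.864, -0.007], [-0.007, -0.005, -1.0], [-0.864, 0.503, 0.004]]
```

Emit:
drive_tool(
  rows=[0, 0, 0, 0, 0, -0.4, 0, 0, 0, 0, 0, 0, -0.48, 0, 0, 0, 0, 0, 0, -0.54, 0, 0, 0, 0, 0, 0, -0.56, 0, 0, 0, 0, 0, 0, -0.56, 0],
)

```text
time: 15.98
tcp_pos: [0.6656, -0.1516, 0.1639]
eef_rot: [1.555, 1.042, 0.146]
ft_force: [5.7, -14.8, -6.0]
opening: 0.0002
```

```bash
python3 see.py
```

```text
t15.98 micro [[-54.5 -56.4 163.9]] F micro [  3.  -15.5] -6.0 open 0.0002
tool x,y,z in micro [[0.504, 0.864, -0.014], [-0.014, -0.008, -1.0], [-0.864, 0.504, 0.008]]
```

About 15 N on the knob. Backing off gently and clear.

Emit:
drive_tool(
  rows=[0, 0, 0, 0, 0, 0.1, 0, 0, 0, 0, 0, 0, 0.7, 0, 0, 0, 0, 0, 0, 1.8, 0, 0, 0, 0, 0, 0, 3, 0, 0, 0, 0, -1, -2, 3.5, 0, 0, 0, 0, -2.5, -4.5, 3.5, 0, 0, 0, 0, -5, -5.5, 3.5, 0, 0, 0, 0, -8, -6.5, 3.5, 0, 0, 0, 0, -8, -6.5, 3.5, 0, 0, 0, 0, -8, -6.5, 3.5, 0, 0, 0, 0, -8, -6.5, 3.5, 0],
)

```text
time: 16.9
tcp_pos: [0.5763, -0.2017, 0.2007]
eef_rot: [1.555, 1.041, 0.145]
ft_force: [-0.1, 0.1, -0.1]
opening: 0.0007
```

```bash
python3 see.py j; python3 wr.py w17
```

```text
t16.90 micro [[-151.   -90.4  200.7]] F micro [-0.1  0.1] -0.1 open 0.0007
tool x,y,z in micro [[0.505, 0.863, -0.015], [-0.014, -0.008, -1.0], [-0.863, 0.505, 0.008]]
t17.00 micro [[-150.8  -89.5  199.8]] F micro [-0.2  0.6] -0.4 open 0.0003
tool x,y,z in micro [[0.504, 0.864, -0.013], [-0.013, -0.008, -1.0], [-0.864, 0.504, 0.007]]
t17.00 micro [[-150.8  -89.5  199.8]] F micro [-0.2  0.6] -0.4 open 0.0003
tool x,y,z in micro [[0.504, 0.864, -0.013], [-0.013, -0.008, -1.0], [-0.864, 0.504, 0.007]]
```

View pics/w17.png

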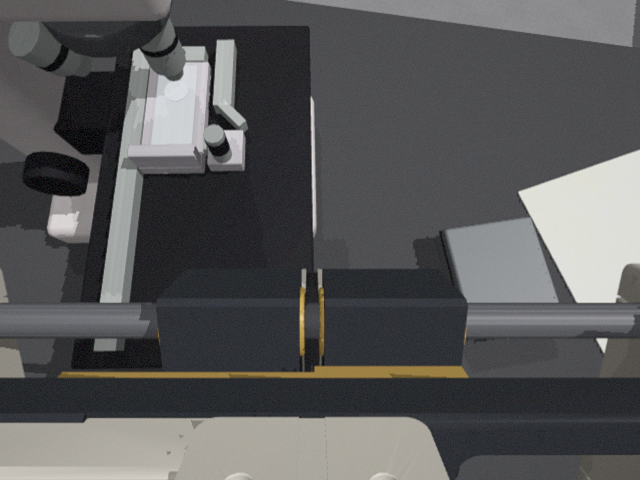

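View pics/side_j.png

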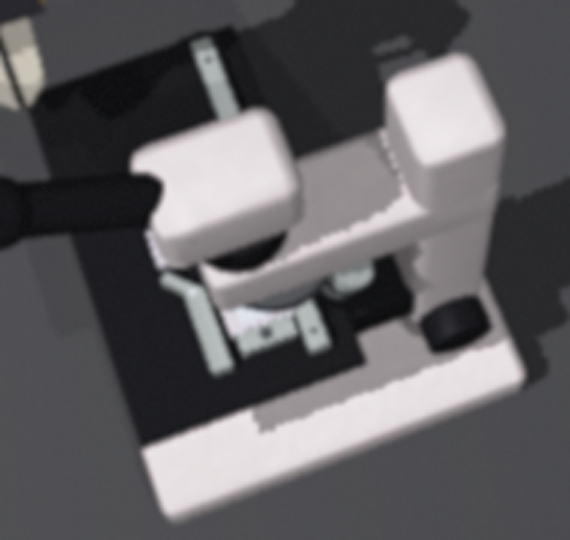

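```bash
python3 - <<'E'
import cv2
a=cv2.imread("pics/w17.png")[20:200,80:280]; cv2.imwrite("pics/w17z.png",cv2.resize(a,None,fx=3.3,fy=3.3,interpolation=cv2.INTER_CUBIC))
E
python3 px.py w17 208,62,149 206,172,149 144,110,149 214,128,178
```

```text
208,62,149 [ 16.3 -20.3 149. ]
206,172,149 [-66.6 -24.  149. ]
144,110,149 [-21.3  19.8 149. ]
214,128,178 [-53.  -35.2 178. ]
```

View pics/w17z.png

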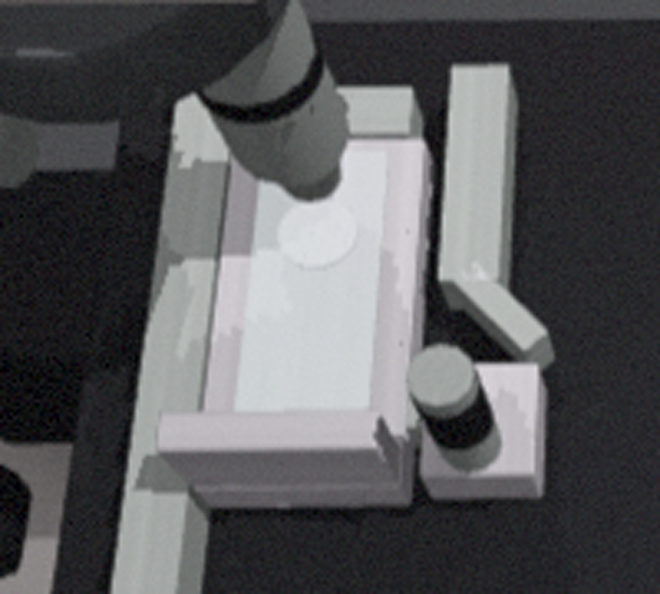

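Run:
```python
import cv2,numpy as np
ims=[cv2.imread(f"pics/side_{c}.png")[290:360,200:340] for c in "efj"]
print(np.abs(ims[1].astype(int)-ims[2]).mean(),np.abs(ims[0].astype(int)-ims[2]).mean())
cv2.imwrite("pics/cmp.png",cv2.resize(np.vstack(ims),None,fx=2.8,fy=2.8,interpolation=cv2.INTER_CUBIC))
```

```text
0.49023809523809525 6.016666666666667
```

View pics/cmp.png

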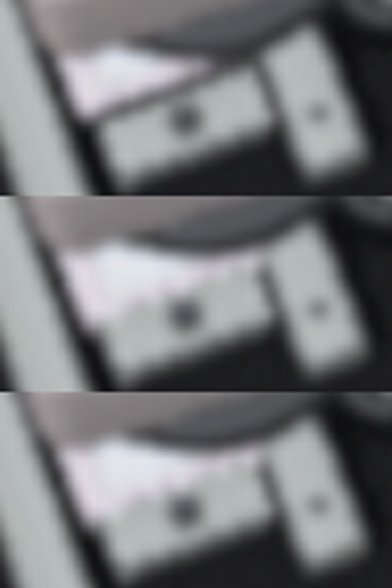

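The dark gap to the stop, visible before the last push (top), is gone after it (middle) and still gone after clamping (bottom). Handing in.

```bash
python3 -c "
from cell import bot
print(bot.close_job())"
```

```text
the job is handed in; nothing more can be done
None
```

The holder is home against the end stop and the jaw is shut on it. I handed the job in at about 17 s of the 48 s allowed.

**What I did:** I pushed the holder sideways onto the fence with about 4 N. Then I slid it along the fence under the lens until it met the stop, with about 6 N at contact. Last, I pushed the jaw knob until the jaw closed on the holder, with about 15 N at the end, and backed the arm clear.

**Last checks:**
- **Stop:** the side view shows no gap at the stop, and it looks the same before and after clamping. The holder's front measures x ≈ 16.3 mm, the same as the stop face.
- **Fence and jaw:** the holder looks flush with the fence, and the knob measures y ≈ -35 mm against the -34 mm expected when shut.
- **Clearance:** the force on the tool is near zero with the arm clear. I saw no sudden forces that would suggest a bump, and I didn't touch the other things on the bench.

**Disagreement:** some wrist-camera readings of the holder's right rear edge were 2–4 mm out (y -24 mm instead of -20 mm). I put this down to calibration and picking the wrong edge, because the close-up shows the holder lying straight along the fence.

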